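# Clip the sample card to the tasting stand

### The arm

A 7-joint arm with a two-finger parallel gripper is mounted at the origin on the work surface. World frame = base frame: x ahead of the robot, y to its left, z up, the work surface at z = 0. Lengths are in m, angles in degrees, forces in N, time in s.
With the tool pointing down it reaches from about 0.35 to 0.9 m from the base axis. Payload 7.2 kg.
Tool frame: the origin (TCP) lies between the finger pads; the fingertips stand 17 mm ahead of it and the grasp point (between the pads) lies 2 mm behind it; z points along the fingers, y is the line along which they close (so a half turn about z gives the same grasp; the last joint's range is limited). The gripper opens to 88 mm and grips with 3 to 60 N. Pads are 20 mm wide; open, the fingers measure 115 mm over their backs; the gripper's body (75 mm by 178 mm) begins 61 mm behind the grasp point.
Start: joints at [-76.215, 23.554, -0.728, 91.456, 0.321, 64.991, -4.71], TCP at [0.19, 0.595, 0.24] pointing down, gripper open.
Joint ranges: [-169.25, 169.25], [-16.82, 113.86], [-84.01, 82.57], [7.8, 145.47], [-59.2, 239.2], [7.22, 106.19], [-163.78, 163.78]. Speed limits (degrees/s): [136.94, 136.94, 172.46, 172.46, 180, 180, 180].

### API

Orientations are given as [roll, pitch, yaw] about the fixed x, y, z axes, in that order (R = Rz(yaw) Ry(pitch) Rx(roll)).
In Python, from rig import r gives the robot as it stands.
- The arm moves only by the tool drive_tool, never from a script. Its argument "commands" is one flat list of numbers, 7 for each row, row after row: the turn, a rotation vector about the tool's x, y, z in degrees, then the shift along the tool's x, y, z in cm, then the opening, from -1 (shut) to 1 (fully open), so that 0 is half open. A call has 1 to 20 rows; each row is the pose to reach, as a shift and turn from the pose commanded when the call began, along the tool's axes at that moment; what a row does not reach only later rows make up. A row lasts 1/8 s, in which the tool goes at most 62.5 mm and 10.7 degrees, less where a joint would pass 70% of its speed; a pose out of reach is approached as far as the arm can. A call with a gripper value outside its range is refused whole. The fingers move at their own pace and stop on an object; "squeeze" is the grip in N (left out, the last holds). Time passes only in rows, so rows that repeat a pose let the fingers close. It gives the time, the measured TCP pose, the force, the opening and the grip force at its end, in the units of the state.
- r.get_state(): the state, without advancing time (a new reading comes with each control period).
- r.get_image(name): name is "scene" or "top" or "wrist"; returns a dict with "color" (420x560x3 uint8, red, green, blue), "mtx" (3x3 intrinsics, pixels), "k1" (the pictures are not rectified: a ray, as slopes to the right and down, at radius r is drawn at 1 + k1 r^2 times it, then the intrinsics apply), "extrinsics" (4x4, takes a point from world to camera coordinates). Camera axes: x right, y down, z forward; pixel columns grow to the right and rows downward; lengths in m; the calibration is good to about 2 mm. A picture is of the moment at which its call begins. There is no depth.
- r.finish_job(): hands the job in; it is judged then, once.
Trained networks look in a picture, given as the dict that the camera call returned (one of the last four; its "shot" number tells which), for a name from the list of things; names that differ only in an ending like _2 or _b are one class to them, and where a whole thing is asked for, a point or a joint stands for the part that bears it (a point fixed in the world has none). Each returns a list of dicts, best first, with "p" (0 to 1); they miss things now and then, are a little off and sometimes report something else, mostly with a low value. They report only what shows in the picture. A call takes as long as a camera call. They do not tell look-alikes from the thing itself.
- r.look_for(picture, query): "bbox" ([left, top, width, height] as shares, 0 to 1, of the picture: columns of its width, rows of its height, round what is visible of it).
- r.mark_of(picture, query): "xy" ([column, row] as shares, 0 to 1, of the picture: columns of its width, rows of its height: a listed point, or the origin of a listed thing).
The state is a dict: "time_s": time; "joints": joint angles; "joint_vel": joint speeds; "joint_efforts": joint torques, N m; "tool_pos": TCP position; "tcp_rot": TCP orientation; "force": force on the tool from outside, world axes, zero at the start; "moment": the same for the moment, N m; "width": finger opening in m; "grasp_force": force on a finger pad.
Only numpy, scipy, OpenCV 4.12 (cv2) and the standard library are available. Lean on these libraries where they do the work, as an engineer would, in place of code of your own. Each camera call takes 0.05 s, during which the arm holds its last target. There are 200 camera calls.

### The job

Put the oblong sample card up on the slanted card stand: press down the end of the card nearer the robot so that it tips up out of its nest, take it by its two long sides, and slide it down the rail under the sprung clip, its edge lifting the clip, until it is fully home against the stop, straight and centred on the rail. Let go of it there, then press the empty nest's rocker plate level again. Leave the square card as it is and knock nothing over.

Things in the scene. Friction and masses are not known exactly. Their poses are not given: they have to be found in the camera images.
- card_center (a point): The oblong card: stiff flat white plastic plate 100 x 56 x 6 mm, about 40 g, level in its nest at the start. The point is its centre, 3 mm above its underside. x along its length (at the start as the nest's x), y along its width, z out of its upper face. Both ends alike.
- square_center (a point): The square card: white plate 56 x 56 x 6 mm in the second, identical nest; the point is its centre. To be left where it is.
- nest: Dark wooden tip-up nest of the oblong card: block 132 (x) x 80 (y) x 93 mm high, fixed to the table. Origin: centre of its underside; z up, x along its length, away from the robot. Its pocket (112 x 60 mm, walls 10 mm) leaves 2 mm beside the card and about 6 mm at its ends; the card's top stands 1 mm above the rim. The card lies on a dark steel rocker plate.
- rocker (a joint): Tilt of the rocker plate under the oblong card, rad: 0 level, 0.4 (23 deg) fully tipped, both end stops. Axis: the nest's y, mid-pocket, 83 mm above the table. Pressing the card's -x end down raises its +x end out of the pocket. Hinge friction 0.04 N m (1 to 2 N at the end): it stays where it is left.
- rocker_far (a point): Middle of the top of the rocker plate's +x edge, 53 mm from the axis: the raised end once tipped, to be pressed down when the plate is empty. The plate is 106 x 54 x 4 mm, its top 5 mm above the axis (88 mm above the table when level); a lip 4 mm high across its -x end keeps the tilted card from sliding off.
- rocker2 (a joint): The same tilt for the second nest, under the square card; to be left level.
- nest2: The second tip-up nest, same make and size, holding the square card. Origin: centre of its underside.
- rail: Face of the slanted light-wood rail of the card stand (fixed), 40 mm wide, narrower than the card, rising at 25 deg away from the robot. Origin: where the middle of the card's underside lies when home, 85 mm above the table. x up the slope, y across, z out of the face; it runs from x = -68 to +82 mm. Beside the rail it is free for at least 25 mm below the face. Its base is 260 x 130 mm.
- stop (a point): Middle of the steel stop across the rail that the card's lower end meets when home: 51 mm down the slope from the rail's origin, 7 mm high.
- clip (a joint): Opening of the sprung steel clip over the rail's low end, rad: 0 closed, about 0.12 with the card under it, stop 0.6. Hinge along the rail's y at rail x = -62, z = 10 mm. Its foot, at rail x = -30 mm and 2 mm above the face when closed, presses with about 2 N. 36 mm wide; top 16 mm above the face.
- mouth (a point): Middle of the lower edge of the clip's flared lip, the mouth for the card: at rest at rail x = -4, z = 14 mm. The lip slopes from here down to the foot. A card pushed down the rail under it lifts the clip by its edge; this takes some 3 to 10 N.
- lamp (a point): Centre of the aluminium lamp bar fixed across above the rail's upper part: 170 mm along y, 24 mm wide, 16 mm thick; 98 mm uphill (level distance) of the rail's origin and 157 mm above it. Two 8 mm rods 55 mm either side carry it, standing 138 mm uphill of that origin. An upright gripper does not fit under it; one square to the rail does.
- oil_bottle: Amber oil bottle, 60 mm diameter, 170 mm tall; origin at the centre of its underside, z up. A bystander, not to be knocked over.
- water_bottle: Clear water bottle with a blue cap, 64 mm diameter, 190 mm tall; origin at the centre of its underside, z up. A bystander, not to be knocked over.
- cup_mid: Paper tasting cup, 50 mm diameter, 50 mm tall, between the nests and the stand; origin at the centre of its underside, z up. A bystander, not to be knocked over.
- cup_far: Paper cup, 60 mm diameter, 60 mm tall, beyond the nests; origin at the centre of its underside, z up. A bystander, not to be knocked over.
- jar: Glass jar with a steel lid, 60 mm diameter, 60 mm tall; origin at the centre of its underside, z up. A bystander, not to be knocked over.
- card: The oblong card again; origin at the centre of its underside.
Things that resemble listed ones, but are neither listed nor needed, are in the scene too. Leave any turquoise look-alike of the nest2 alone.

How it is judged (in metres and radians):
On the way, in this order (a step that is already met when the one before it is completed fails the run):
1. the oblong card is tipped up in its nest (rocker beyond 0.3 rad) (value of joint rocker above 0.3 rad), for 0.1 s.
2. the card is lifted clear of its nest (height (world z) of card_center above 0.115 m), for 0.1 s.
3. the card is home under the clip, with the clip resting on it, and let go (x of card_center in the frame of rail between -0.005 and 0.005 m and y of card_center in the frame of rail between -0.008 and 0.008 m and z of card_center in the frame of rail between -0.001 and 0.007 m and angle between the x axis of card_center and the x axis of rail, either way round below 0.12 rad and value of joint clip above 0.06 rad and contact force between the fingers and card below 0.1 N), for 0.2 s.
4. the empty rocker plate is pressed level again (below 0.08 rad) (value of joint rocker below 0.08 rad), for 0.1 s.
At the end, for the whole second after the job is handed in: Card released, at rest, flat on the rail under the clip (clip above 0.06 rad), centre within 5 mm of home along the rail and 8 mm across, straight within 0.12 rad; its rocker below 0.08 rad; square card within 20 mm of its start, its rocker below 0.15 rad (all of step 3 and value of joint rocker below 0.08 rad and linear speed of card below 0.02 m/s and value of joint rocker2 below 0.15 rad and distance of square_center from where it was at the start of the episode below 0.02 m); the robot touches nothing.
It fails at once if the square card is moved more than 20 mm or its rocker tipped beyond 0.15 rad (distance of square_center from where it was at the start of the episode above 0.02 m or value of joint rocker2 above 0.15 rad).
It fails at once if a bottle, cup or jar is knocked over (tilt beyond 0.6 rad) (angle between any of oil_bottle, water_bottle, cup_mid, cup_far, jar's own z axis and vertical above 0.6 rad).
It also fails if it takes over 61 s, if anything falls off the work surface, if the arm or the gripper's body presses on something with over 40 N, if the wrist force passes 120 N, or if a joint passes its speed limit or range.

## Working session

There is one attempt and no reset: what is moved stays moved. The work goes in short steps, Python scripts to look and compute and a tool call to move; the robot and the scene stay as the last step left them, time stands still between calls to the robot, and variables do not carry over. Pictures are saved under pics/ and viewed, at most 10 in all, crops included, and the job is handed in when it is done.

Besides the shell and the picture viewer there is one more tool, called after "Emit:" as name(argument=value, ...) on one line, values as JSON. drive_tool: Moves the arm, as the interface text tells. Its arguments: {"type":"object","properties":{"commands":{"type":"array","items":{"type":"number"}},"squeeze":{"type":"number"}},"required":["commands"]}

```bash
ls; mkdir -p pics; cat > h.py <<'E'
import numpy as np, cv2
from scipy.spatial.transform import Rotation as R
from rig import r
def ray(p,uv):
    K=p["mtx"];K=np.array(K);k=p["k1"]
    d=np.array([(uv[0]-K[0,2])/K[0,0],(uv[1]-K[1,2])/K[1,1]]);s=d.copy()
    for _ in range(30): s=d/(1+k*(s@s))
    E=np.array(p["extrinsics"]);Rm=E[:3,:3]
    return -Rm.T@E[:3,3], Rm.T@np.array([s[0],s[1],1])
def atz(p,uv,z):
    o,d=ray(p,uv);return o+d*(z-o[2])/d[2]
def proj(p,X):
    E=np.array(p["extrinsics"]);c=E[:3,:3]@np.array(X)+E[:3,3];s=c[:2]/c[2]
    s=s*(1+p["k1"]*(s@s));K=np.array(p["mtx"]);return np.array([K[0,0]*s[0]+K[0,2],K[1,1]*s[1]+K[1,2]])
def tri(obs):
    A=np.zeros((3,3));b=np.zeros(3)
    for p,uv in obs:
        o,d=ray(p,uv);d/=np.linalg.norm(d);M=np.eye(3)-np.outer(d,d);A+=M;b+=M@o
    return np.linalg.solve(A,b)
def marks(p,q,n=3):
    return [(round(m["p"],2),np.array(m["xy"])*[560,420]) for m in r.mark_of(p,q)[:n]]
def save(p,n): cv2.imwrite("pics/"+n,p["color"][:,:,::-1])
E
python3 - <<'E'
from h import *
np.set_printoptions(precision=3,suppress=True)
P={n:r.get_image(n) for n in("scene","top")}
for n in P: save(P[n],n+"0.png"); print(n,P[n]["k1"],(ray(P[n],(280,210))))
Z=dict(card_center=.0905+.0005,square_center=.091,nest=0,nest2=0,rocker_far=.088,rail=.085,stop=.07,mouth=.096,lamp=.242,oil_bottle=0,water_bottle=0,cup_mid=0,cup_far=0,jar=0)
for q,z in Z.items():
    for n in P:
        for c,uv in marks(P[n],q): print(q,n,c,uv.round(0),atz(P[n],uv,z))
print({k:r.get_state()[k] for k in("tool_pos","tcp_rot","time_s","width","force")})
E
```

```text
pics
scene 0.02883827832583737 (array([ 1.196, -0.463,  1.253]), array([-0.503,  0.333, -0.797]))
top -0.1559892425903203 (array([0.34 , 0.001, 1.641]), array([ 0.102, -0.005, -0.995]))
card_center scene 0.61 [261. 240.] [ 0.519 -0.077  0.091]
card_center top 0.88 [307. 198.] [ 0.534 -0.086  0.091]
square_center scene 0.62 [209. 272.] [ 0.531 -0.244  0.091]
square_center top 0.72 [361. 197.] [ 0.541 -0.242  0.091]
nest scene 0.94 [186. 236.] [ 0.336 -0.225  0.   ]
nest scene 0.88 [142. 287.] [ 0.423 -0.402  0.   ]
nest scene 0.73 [213. 289.] [ 0.534 -0.242  0.   ]
nest top 0.9 [355. 202.] [ 0.536 -0.238  0.   ]
nest top 0.79 [409. 240.] [ 0.422 -0.404  0.   ]
nest top 0.62 [350. 266.] [ 0.341 -0.221  0.   ]
nest2 scene 0.94 [186. 236.] [ 0.336 -0.225  0.   ]
nest2 scene 0.88 [142. 287.] [ 0.423 -0.402  0.   ]
nest2 scene 0.73 [213. 289.] [ 0.534 -0.242  0.   ]
nest2 top 0.9 [355. 202.] [ 0.536 -0.238  0.   ]
nest2 top 0.79 [409. 240.] [ 0.422 -0.404  0.   ]
nest2 top 0.62 [350. 266.] [ 0.341 -0.221  0.   ]
rocker_far scene 0.2 [344. 192.] [0.506 0.217 0.088]
rail scene 0.78 [359. 192
[... 815 characters left out ...]
7.] [0.486 0.061 0.   ]
cup_mid top 0.24 [293. 118.] [ 0.798 -0.045  0.   ]
cup_mid top 0.15 [193. 195.] [0.551 0.261 0.   ]
cup_far scene 0.7 [326. 329.] [ 0.797 -0.05   0.   ]
cup_far top 0.7 [423. 183.] [ 0.599 -0.452  0.   ]
cup_far top 0.58 [293. 120.] [ 0.792 -0.044  0.   ]
cup_far top 0.57 [192. 194.] [0.554 0.262 0.   ]
jar scene 0.79 [263. 354.] [ 0.764 -0.225  0.   ]
jar top 0.83 [345. 129.] [ 0.767 -0.208  0.   ]
jar top 0.38 [363. 197.] [ 0.551 -0.263  0.   ]
jar top 0.37 [165. 155.] [0.676 0.351 0.   ]
{'tool_pos': array([0.19 , 0.595, 0.24 ]), 'tcp_rot': array([-180.   ,    0.002,  162.311]), 'time_s': 1.5, 'width': 0.08771702067791023, 'force': array([-0.197,  0.887,  0.019])}
```

```bash
python3 - <<'E'
import cv2
a=cv2.imread("pics/top0.png")[90:300,90:460]; cv2.imwrite("pics/top0c.png",cv2.resize(a,None,fx=2.16,fy=2.16,interpolation=cv2.INTER_CUBIC))
a=cv2.imread("pics/scene0.png")[110:400,90:470]; cv2.imwrite("pics/scene0c.png",cv2.resize(a,None,fx=2.05,fy=2.05,interpolation=cv2.INTER_CUBIC))
E
```

```text
(no output)
```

View pics/top0c.png

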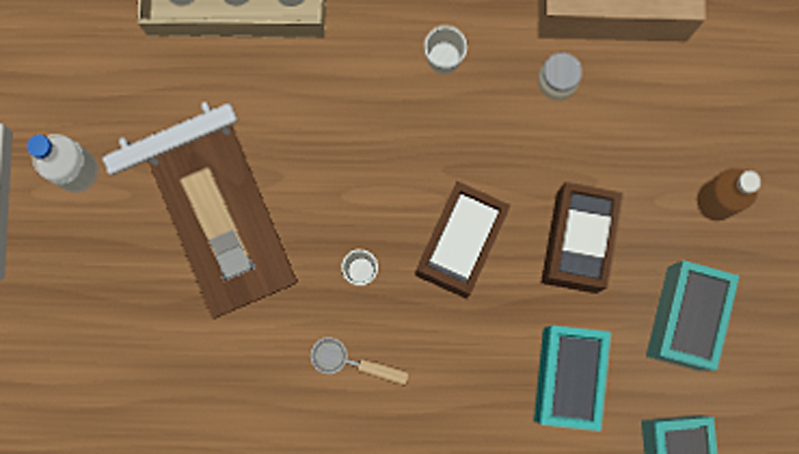

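View pics/scene0c.png

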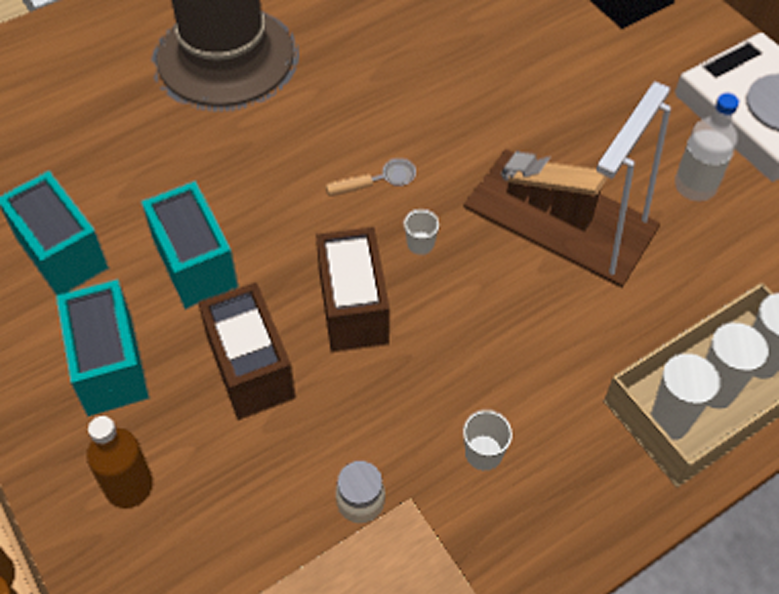

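The oblong card (top crop ~463,238) is in the left brown nest. The stand is at the left with its clip (~233,255) and lamp bar, and the small cup between them is at (360,267). Next I refine the card and rail poses.

```bash
cat >> h.py <<'E'
A25=np.deg2rad(25)
def railT(x,y,yaw):
    T=np.eye(4);T[:3,:3]=(R.from_euler('z',yaw)*R.from_euler('y',-A25)).as_matrix();T[:3,3]=[x,y,.085];return T
RP={'rail':(0,0,0),'stop':(-.051,0,.0035),'mouth':(-.004,0,.014)}
def railpt(v,q):
    T=railT(*v)
    if q=='lamp': return T[:3,3]+R.from_euler('z',v[2]).apply([.098,0,.157])
    return T[:3,3]+T[:3,:3]@np.array(RP[q])
def cardquad(p,z,near):
    c=p["color"].astype(int);m=((c.min(2)>175)&(c.max(2)-c.min(2)<30)).astype(np.uint8)
    m=cv2.morphologyEx(m,cv2.MORPH_OPEN,np.ones((3,3)))
    out=[]
    for k in cv2.findContours(m,0,1)[0]:
        if cv2.contourArea(k)<100: continue
        w=np.array([atz(p,q[0],z)[:2] for q in k])
        if np.linalg.norm(w.mean(0)-near)>.1: continue
        (cx,cy),(a,b),_=cv2.minAreaRect((w*1000).astype(np.float32))
        bx=cv2.boxPoints(cv2.minAreaRect((w*1000).astype(np.float32)))
        e=bx[1]-bx[0];f=bx[2]-bx[1];l=e if np.hypot(*e)>np.hypot(*f) else f
        if l[0]<0:l=-l
        out.append((round(cx,1),round(cy,1),round(a,1),round(b,1),round(np.degrees(np.arctan2(l[1],l[0])),1)))
    return out
E
python3 - <<'E'
from h import *
from scipy.optimize import least_squares
np.set_printoptions(precision=3,suppress=True)
P={n:r.get_image(n) for n in("scene","top")}
for n in P: print(n,cardquad(P[n],.094,np.array([.53,-.08])),cardquad(P[n],.094,np.array([.535,-.243])))
obs=[]
for q in('rail','stop','mouth','lamp'):
    for n in P:
        for c,uv in marks(P[n],q,3):
            if np.linalg.norm(proj(P[n],railpt((.535,.25,.4),q))-uv)<18: obs.append((n,q,uv))
f=lambda v:np.concatenate([proj(P[n],railpt(v,q))-uv for n,q,uv in obs])
s=least_squares(f,(.535,.25,.4),loss='soft_l1');print(s.x,np.degrees(s.x[2]))
for o,e in zip(obs,f(s.x).reshape(-1,2)): print(o[0],o[1],e)
# lamp bar & rail wood segmentation in top
p=P["top"];c=p["color"].astype(int)
v=s.x
hsv=cv2.cvtColor(p["color"],cv2.COLOR_RGB2HSV)
for u in((.03,0),(.06,0),(.03,.04)):
    T=railT(*v);uv=proj(p,T[:3,3]+T[:3,:3]@np.array([u[0],u[1],0])).round().astype(int);print(u,uv,p["color"][uv[1],uv[0]],hsv[uv[1],uv[0]])
E
```

```text
scene [(528.3, -81.5, 54.8, 99.1, np.float32(-23.6))] [(534.0, -245.9, 54.5, 55.4, np.float32(-10.0))]
top [(532.3, -77.8, 55.3, 99.0, np.float32(-23.3))] [(538.0, -242.7, 54.6, 55.3, np.float32(-9.5))]
[0.534 0.252 0.415] 23.759356117296637
scene rail [15.537  1.206]
top rail [0.941 0.959]
scene stop [-0.2   0.04]
top stop [0.544 2.713]
scene mouth [-0.042  1.641]
top mouth [-1.793  4.801]
scene lamp [ 1.287 -1.121]
top lamp [ 0.662 -1.816]
(0.03, 0) [187 188] [186 162 121] [ 19  89 186]
(0.06, 0) [183 179] [192 167 128] [ 18  85 192]
(0.03, 0.04) [174 193] [100  71  49] [ 13 130 100]
```

```bash
cat >> h.py <<'E'
def frameT(p,yaw,tilt):
    T=np.eye(4);T[:3,:3]=(R.from_euler('z',yaw,degrees=True)*R.from_euler('y',-tilt,degrees=True)).as_matrix();T[:3,3]=p;return T
def cmd(F,off,tip=True,name=''):
    """tool square to frame F, fingertip (or TCP) at off in F; prints row"""
    Rt=F[:3,:3]@np.diag([-1,1,-1.]);p=F[:3,3]+F[:3,:3]@np.array(off)-(.017*Rt[:,2] if tip else 0)
    s=r.get_state();R0=R.from_euler('xyz',s["tcp_rot"],degrees=True).as_matrix()
    rv=np.degrees(R.from_matrix(R0.T@Rt).as_rotvec());d=R0.T@(p-s["tool_pos"])*100
    print(name,"turn",rv.round(1),"shift cm",d.round(2),"rows>=",round(max(np.linalg.norm(d)/6.25,np.linalg.norm(rv)/10.7),1),"world",p.round(3))
RAIL=[.534,.252,.085];RYAW=23.8
NEST=[.530,-.080,.083];NYAW=-23.4
E
python3 -c "
from h import *
cmd(frameT(RAIL,RYAW,25),(-.02,0,.15))"
```

```text
turn [ -9.  -23.9 -40.8] shift cm [-36.57 -28.14   1.17] rows>= 7.4 world [0.453 0.216 0.228]
```

Emit:
drive_tool(commands=[-9,-23.9,-40.8,-36.6,-28.1,1.2,1,-9,-23.9,-40.8,-36.6,-28.1,1.2,1,-9,-23.9,-40.8,-36.6,-28.1,1.2,1,-9,-23.9,-40.8,-36.6,-28.1,1.2,1,-9,-23.9,-40.8,-36.6,-28.1,1.2,1,-9,-23.9,-40.8,-36.6,-28.1,1.2,1,-9,-23.9,-40.8,-36.6,-28.1,1.2,1,-9,-23.9,-40.8,-36.6,-28.1,1.2,1,-9,-23.9,-40.8,-36.6,-28.1,1.2,1,-9,-23.9,-40.8,-36.6,-28.1,1.2,1,-9,-23.9,-40.8,-36.6,-28.1,1.2,1])

```text
time_s: 3.38
tool_pos: [0.4526, 0.2178, 0.2276]
tcp_rot: [-180.0, 25.0, -156.1]
force: [0.6, 0.9, 0.3]
width: 0.0879
grasp_force: 0.0
```

```bash
python3 - <<'E'
from h import *
np.set_printoptions(precision=3,suppress=True)
p=r.get_image("wrist");save(p,"w1.png")
import pickle;pickle.dump(p,open("w1.pkl","wb"))
s=r.get_state();print(s["time_s"],s["tool_pos"],s["tcp_rot"],s["joints"])
v=(RAIL[0],RAIL[1],np.deg2rad(RYAW))
for q in('rail','stop','mouth','lamp'): print(q,marks(p,q,2),proj(p,railpt(v,q)))
cmd(frameT(NEST,NYAW,23),(-.0347,0,.09))
E
```

```text
3.425 [0.453 0.218 0.228] [-179.948   24.982 -156.076] [-51.582  -1.11   17.354 129.25   10.174  27.55   71.736]
rail [(0.59, array([271.096, 220.92 ]))] [274.661 218.335]
stop [(0.95, array([268.576, 174.3  ]))] [274.671 167.928]
mouth [(0.71, array([271.488, 219.996]))] [274.588 218.752]
lamp [] [273.974 428.577]
 turn [19.2  1.9 43.2] shift cm [ 11.56 -24.86   1.22] rows>= 4.4 world [ 0.462 -0.051  0.168]
```

View pics/w1.png

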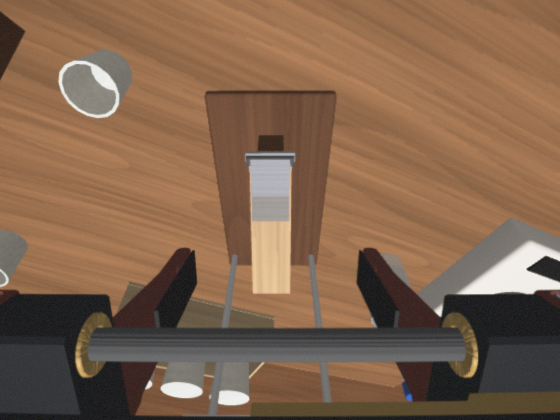

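The wrist view shows the rail centred at column ~271 with its upper end at row ~293, the clip mouth at row ~220, and it looks straight. I'll fit its edges.

```bash
python3 - <<'E'
from h import *
import pickle
from scipy.optimize import least_squares
p=pickle.load(open("w1.pkl","rb"));c=p["color"].astype(int)
L=[];
for row in range(228,288,4):
    w=c[row,225:320].sum(1)>380
    # light wood run containing col 271
    i=46
    a=i
    while w[a-1]: a-=1
    b=i
    while w[b+1]: b+=1
    L.append((row,225+a-.5,225+b+.5))
print(L[::4])
col=c[225:320,271].sum(1);e=[225+k for k in range(94) if (col[k]>380)!=(col[k+1]>380)];print("end rows",e)
col=c[140:230,271].sum(1);print([int(x) for x in col[::2]])
end=max(x for x in e if x<305)+.5
def pt(v,X): T=railT(*v);return proj(p,T[:3,3]+T[:3,:3]@np.array(X))
def f(v):
    o=[]
    for row,a,b in L:
        for s,u in((.02,a),(-.02,b)):
            # find x on the edge giving row
            lo=pt(v,(0,s,0));hi=pt(v,(.08,s,0));t=(row-lo[1])/(hi[1]-lo[1]);o.append(((lo+t*(hi-lo))[0]-u)/3)
    o.append(pt(v,(.082,0,0))[1]-end);o.append(pt(v,(-.004,0,.014))[1]-220.5)
    return o
for sg in(1,-1):
    g=f
    v0=(.534,.252,.415)
    if pt(v0,(0,.02,0))[0]>pt(v0,(0,-.02,0))[0]:
        L=[(r_,b,a) for r_,a,b in L]
    s=least_squares(g,v0);print(s.x,np.degrees(s.x[2]),np.abs(s.fun).max(),s.fun[-2:]);break
E
```

```text
[(228, 250.5, 290.5), (244, 250.5, 290.5), (260, 251.5, 290.5), (276, 250.5, 290.5)]
end rows [294]
[126, 131, 141, 134, 124, 138, 310, 528, 224, 271, 535, 546, 539, 538, 554, 542, 558, 534, 549, 539, 547, 540, 548, 543, 531, 542, 541, 541, 502, 470, 489, 471, 479, 473, 475, 481, 476, 473, 472, 482, 482, 550, 545, 547, 547]
[0.53879656 0.24962198 0.41451734] 23.75009394613814 1.330847877903409 [-1.33084788  0.87128545]
```

Emit:
drive_tool(commands=[19.2,1.9,43.2,11.6,-24.9,1.2,-1,19.2,1.9,43.2,11.6,-24.9,1.2,-1,19.2,1.9,43.2,11.6,-24.9,1.2,-1,19.2,1.9,43.2,11.6,-24.9,1.2,-1,19.2,1.9,43.2,11.6,-24.9,1.2,-1,19.2,1.9,43.2,11.6,-24.9,1.2,-1,19.2,1.9,43.2,11.6,-24.9,1.2,-1,19.2,1.9,43.2,11.6,-24.9,1.2,-1])

```text
time_s: 4.62
tool_pos: [0.4624, -0.0504, 0.1682]
tcp_rot: [180.0, 23.0, 156.7]
force: [-0.1, 1.0, 0.0]
width: 0.0115
grasp_force: 0.0
```

```bash
python3 - <<'E'
from h import *
p=r.get_image("wrist");save(p,"w2.png")
print(cardquad(p,.094,np.array([.53,-.08])))
s=r.get_state();print(s["time_s"],s["width"])
N=frameT(NEST,NYAW,0)
def tgt(off): # off in level nest frame -> tilted frame
    q=N[:3,3]+N[:3,:3]@np.array(off);return frameT(q,NYAW,23)
cmd(tgt((-.0395,0,.030)),(0.,0,0),name="above")
cmd(tgt((-.0347,0,-.0028)),(0,0,0),name="press")
E
```

```text
[(531.7, -80.2, 55.6, 99.9, np.float32(-23.7))]
4.675 0.0072849371131042066
above turn [0. 0. 0.] shift cm [-1.   -0.02  4.72] rows>= 0.8 world [ 0.488 -0.062  0.129]
press turn [0. 0. 0.] shift cm [-0.16 -0.02  7.93] rows>= 1.3 world [ 0.492 -0.064  0.096]
```

View pics/w2.png

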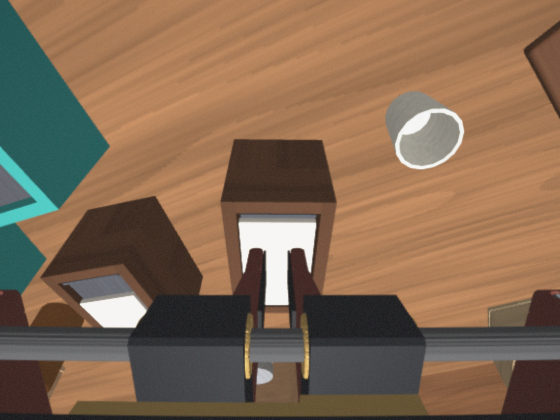

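Emit:
drive_tool(commands=[0,0,0,-1.0,0,4.7,-1,0,0,0,-1.0,0,4.7,-1,0,0,0,-0.7,0,6,-1,0,0,0,-0.5,0,6.8,-1,0,0,0,-0.35,0,7.4,-1,0,0,0,-0.25,0,7.8,-1,0,0,0,-0.2,0,8.0,-1,0,0,0,-0.2,0,8.1,-1])

```text
time_s: 5.68
tool_pos: [0.4925, -0.0647, 0.0955]
tcp_rot: [179.9, 23.0, 156.5]
force: [-30.4, 10.6, 56.5]
width: 0.0005
grasp_force: 31.7
```

Emit:
drive_tool(commands=[0,0,0,0,0,-2,-1,0,0,0,1,0,-7,0.7,0,0,0,2,0,-9,0.7,0,0,0,2,0,-9,0.7,0,0,0,2,0,-9,0.7])

```text
time_s: 6.3
tool_pos: [0.4442, -0.0436, 0.1692]
tcp_rot: [180.0, 23.0, 156.5]
force: [-0.5, 0.0, -1.0]
width: 0.037
grasp_force: 0.0
```

```bash
python3 - <<'E'
from h import *
p=r.get_image("wrist");save(p,"w3.png")
s=r.get_state();print(s["time_s"],s["width"],s["tool_pos"])
# predicted corners of the card's top when tipped by 0.4
F=frameT([.531,-.080,.083],-23.5,22.9)
for u in(-50,50):
    for v in(-28,28): print(u,v,proj(p,F[:3,3]+F[:3,:3]@np.array([u,v,11])/1)if 0 else proj(p,F[:3,3]+F[:3,:3]@(np.array([u,v,11])/1000)).round(1))
c=p["color"].astype(int);m=((c.min(2)>165)&(c.max(2)-c.min(2)<35)).astype(np.uint8)
for k in cv2.findContours(m,0,2)[0]:
    if cv2.contourArea(k)>1500: print(cv2.boundingRect(k),cv2.approxPolyDP(k,4,True)[:,0].tolist())
E
```

```text
6.35 0.04096033293360497 [ 0.44403424 -0.04391147  0.16888988]
-50 -28 [243.  221.5]
-50 28 [312.7 221.5]
50 -28 [246.4 327.7]
50 28 [309.  327.7]
(245, 232, 68, 96) [[245, 232], [247, 327], [308, 327], [312, 233]]
(390, 133, 66, 55) [[446, 136], [424, 133], [401, 145], [390, 165], [396, 181], [419, 187], [443, 176], [455, 156]]
```

View pics/w3.png

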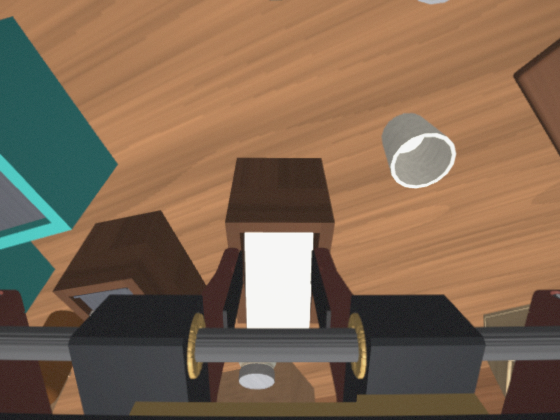

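The card is tipped and its sides lie where predicted, at columns 245–312. The gripper rod hides the far end, so I check that from the scene camera.

```bash
sed -i 's/^RAIL=.*/RAIL=[.5385,.2496,.085];RYAW=23.75/;s/^NEST=.*/NEST=[.531,-.080,.083];NYAW=-23.5/' h.py
python3 - <<'E'
from h import *
p=r.get_image("scene")
c=p["color"].astype(int);m=((c.min(2)>150)&(c.max(2)-c.min(2)<35)).astype(np.uint8)
F=frameT(NEST,NYAW,22.9)
P=lambda u,v,h:proj(p,F[:3,3]+F[:3,:3]@(np.array([u,v,h])/1000)).round(1)
for u in(47,50): print(u,[P(u,v,h) for v in(-28,28) for h in(5,11)])
for k in cv2.findContours(m,0,2)[0]:
    x,y,w,h=cv2.boundingRect(k)
    if cv2.contourArea(k)>100 and 200<x+w/2<320 and 190<y+h/2<300: print((x,y,w,h),cv2.approxPolyDP(k,2.5,True)[:,0].tolist())
s=r.get_state();print(s['width'])
F=frameT(NEST,NYAW,23)
cmd(F,(.039,0,.040),name="pre");cmd(F,(.039,0,.0015),name="grasp")
E
```

```text
47 [array([253.7, 254.5]), array([253.6, 252.6]), array([274.7, 251.6]), array([274.6, 249.7])]
50 [array([253.9, 255.1]), array([253.7, 253.3]), array([274.9, 252.2]), array([274.7, 250.4])]
(195, 261, 27, 24) [[215, 261], [195, 268], [202, 284], [221, 277]]
(250, 230, 24, 24) [[268, 230], [250, 232], [253, 252], [273, 251]]
(287, 212, 17, 14) [[288, 215], [288, 222], [292, 225], [303, 221], [298, 212]]
0.04486601795359048
pre turn [-0.1 -0.  -0. ] shift cm [-9.22  0.2   5.87] rows>= 1.7 world [ 0.543 -0.085  0.151]
grasp turn [-0.1 -0.  -0. ] shift cm [-9.22  0.2   9.72] rows>= 2.1 world [ 0.557 -0.091  0.115]
```

Emit:
drive_tool(commands=[0,0,0,-5,0.2,0,0.7,0,0,0,-9.2,0.2,2,0.7,0,0,0,-9.2,0.2,5.9,0.7,0,0,0,-9.2,0.2,5.9,0.7,0,0,0,-9.2,0.2,7.5,0.7,0,0,0,-9.2,0.2,8.7,0.7,0,0,0,-9.2,0.2,9.4,0.7,0,0,0,-9.2,0.2,9.7,0.7,0,0,0,-9.2,0.2,9.7,0.7])

```text
time_s: 7.52
tool_pos: [0.5568, -0.0908, 0.116]
tcp_rot: [-180.0, 23.0, 156.5]
force: [-0.3, 0.2, -0.8]
width: 0.0746
grasp_force: 0.0
```

```bash
python3 - <<'E'
from h import *
s=r.get_state();print(s["time_s"],s["width"],s["tool_pos"],s["force"])
cmd(frameT(NEST,NYAW,23),(.039,0,.0015))
E
```

```text
7.525 0.07463626380833366 [ 0.55682918 -0.09080921  0.11604018] [-0.27521429  0.24025164 -0.84829325]
 turn [-0.  0. -0.] shift cm [-0.03 -0.04  0.1 ] rows>= 0.0 world [ 0.557 -0.091  0.115]
```

Close at 25 N.

Emit:
drive_tool(commands=[0,0,0,0,0,0,0.2,0,0,0,0,0,0,0,0,0,0,0,0,0,0,0,0,0,0,0,0,0,0,0,0,0,0,0,0], squeeze=25)

```text
time_s: 8.15
tool_pos: [0.557, -0.0907, 0.116]
tcp_rot: [180.0, 23.0, 156.5]
force: [-0.3, 0.0, 2.8]
width: 0.0559
grasp_force: 25.0
```

Emit:
drive_tool(commands=[0,0,0,-0.6,0,-1.3,0,0,0,0,-1.8,0,-3.7,0,0,0,0,-3.5,0,-7.4,0,0,0,0,-4.7,0,-11,0,0,0,0,-4.7,0,-11,0,0,0,0,-4.7,0,-11,0])

```text
time_s: 8.9
tool_pos: [0.5567, -0.0906, 0.2353]
tcp_rot: [180.0, 23.0, 156.5]
force: [-1.4, -0.3, -0.1]
width: 0.0557
grasp_force: 25.0
```

```bash
python3 - <<'E'
from h import *
p=r.get_image("wrist");save(p,"w4.png")
s=r.get_state();print(s["time_s"],s["width"],s["tool_pos"],s["tcp_rot"],s["force"])
T=R.from_euler('xyz',s["tcp_rot"],degrees=True).as_matrix()
c=p["color"].astype(int);m=((c.min(2)>165)&(c.max(2)-c.min(2)<35)).astype(np.uint8)
for k in cv2.findContours(m,0,2)[0]:
    if cv2.contourArea(k)>3000: print(cv2.boundingRect(k),cv2.approxPolyDP(k,4,True)[:,0].tolist())
# card lower end predicted: top face at tool z=.011-.003.. ; near end at tool x=+.089
for x in(.085,.087,.089,.091,.093):
    print(x,[proj(p,s["tool_pos"]+T@np.array([x,y,.0075])).round(1) for y in(-.028,.028)])
F=frameT(RAIL,RYAW,25)
cmd(F,(.06,0,.080),name="hi");cmd(F,(.091,0,.012),name="lo")
E
```

```text
8.95 0.055765746749028205 [ 0.55644953 -0.09073455  0.23469484] [-179.96294801   22.92784143  156.51948543] [ 0.19228962 -0.82367382 -1.31329438]
(214, 95, 125, 200) [[215, 95], [224, 292], [328, 293], [338, 96]]
0.085 [array([212.9, 100.2]), array([339. , 100.1])]
0.087 [array([212.7,  95.4]), array([339.2,  95.4])]
0.089 [array([212.4,  90.6]), array([339.5,  90.6])]
0.091 [array([212.2,  85.8]), array([339.7,  85.8])]
0.093 [array([212.,  81.]), array([339.9,  80.9])]
hi turn [-19.2  -2.  -43.2] shift cm [14.59 31.48 -2.24] rows>= 5.6 world [0.551 0.255 0.198]
lo turn [-19.2  -2.  -43.2] shift cm [12.92 35.66  3.73] rows>= 6.1 world [0.603 0.278 0.15 ]
```

View pics/w4.png

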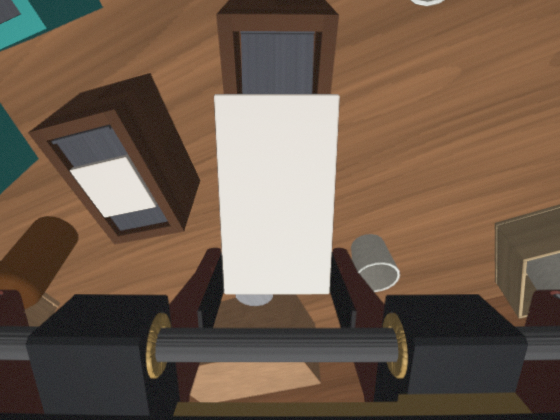

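The card is held straight, with its lower end at row 95, about 87 mm ahead of the TCP. Now to the rail.

Emit:
drive_tool(commands=[-19.2,-2,-43.2,14.6,31.5,-2.2,0,-19.2,-2,-43.2,14.6,31.5,-2.2,0,-19.2,-2,-43.2,14.6,31.5,-2.2,0,-19.2,-2,-43.2,14.6,31.5,-2.2,0,-19.2,-2,-43.2,14.6,31.5,-2.2,0,-19.2,-2,-43.2,14.6,31.5,-2.2,0,-19.2,-2,-43.2,14.6,31.5,-2.2,0,-19.2,-2,-43.2,14.6,31.5,-2.2,0,-19.2,-2,-43.2,14.6,31.5,-2.2,0])

```text
time_s: 10.07
tool_pos: [0.5517, 0.2533, 0.1982]
tcp_rot: [-179.9, 25.0, -156.3]
force: [-0.2, 0.0, -0.8]
width: 0.0557
grasp_force: 25.0
```

```bash
python3 - <<'E'
from h import *
s=r.get_state();print(s["time_s"],s["width"],s["tool_pos"],s["tcp_rot"],s["force"])
p=r.get_image("wrist")
T=R.from_euler('xyz',s["tcp_rot"],degrees=True).as_matrix()
c=p["color"].astype(int);m=((c.min(2)>165)&(c.max(2)-c.min(2)<35)).astype(np.uint8)
for k in cv2.findContours(m,0,2)[0]:
    if cv2.contourArea(k)>3000: print(cv2.boundingRect(k),cv2.approxPolyDP(k,4,True)[:,0].tolist())
for x in(.087,-.013): print([proj(p,s["tool_pos"]+T@np.array([x,y,.0075])).round(1) for y in(-.028,.028)])
F=frameT(RAIL,RYAW,25)
for o in((.06,.08),(.092,.02),(.092,.004),(.092,-.002),(.037,-.0035)): cmd(F,(o[0],0,o[1]),name=str(o))
E
```

```text
10.075 0.055736385637706304 [0.55174363 0.25331396 0.19822589] [-179.89106363   25.03475766 -156.30759049] [-0.20822931  0.02366997 -0.84477395]
(214, 95, 125, 199) [[216, 95], [225, 293], [327, 293], [338, 96]]
[array([212.7,  96.2]), array([339.5,  96.2])]
[array([223.2, 296.7]), array([329.1, 296.7])]
(0.06, 0.08) turn [-0.1  0.1 -0.1] shift cm [0.04 0.18 0.  ] rows>= 0.0 world [0.551 0.255 0.198]
(0.092, 0.02) turn [-0.1  0.1 -0.1] shift cm [-3.15  0.2   6.01] rows>= 1.1 world [0.601 0.277 0.157]
(0.092, 0.004) turn [-0.1  0.1 -0.1] shift cm [-3.15  0.2   7.61] rows>= 1.3 world [0.607 0.28  0.143]
(0.092, -0.002) turn [-0.1  0.1 -0.1] shift cm [-3.15  0.2   8.21] rows>= 1.4 world [0.609 0.281 0.137]
(0.037, -0.0035) turn [-0.1  0.1 -0.1] shift cm [2.35 0.2  8.35] rows>= 1.4 world [0.564 0.261 0.113]
```

Emit:
drive_tool(commands=[0,0,0,-1.6,0.2,3,0,0,0,0,-3.1,0.2,6,0,0,0,0,-3.1,0.2,7,0,0,0,0,-3.1,0.2,7.6,0,0,0,0,-3.1,0.2,7.8,0,0,0,0,-3.1,0.2,7.8,0])

```text
time_s: 10.88
tool_pos: [0.6066, 0.2813, 0.1417]
tcp_rot: [-179.9, 25.1, -156.2]
force: [-0.5, 1.0, -0.8]
width: 0.0555
grasp_force: 25.0
```

```bash
python3 - <<'E'
from h import *
s=r.get_state();print(s["time_s"],s["tool_pos"],s["tcp_rot"],s["force"])
p=r.get_image("wrist");save(p,"w5.png")
F=frameT(RAIL,RYAW,25)
for o in((.092,.002),(.092,-.0035),(.037,-.0035)): cmd(F,(o[0],0,o[1]),name=str(o))
# lateral centring check: card sides at lower edge vs clip sides
c=p["color"].astype(int);m=((c.min(2)>165)&(c.max(2)-c.min(2)<35)).astype(np.uint8)
for k in cv2.findContours(m,0,2)[0]:
    if cv2.contourArea(k)>3000: print(cv2.approxPolyDP(k,4,True)[:,0].tolist())
E
```

```text
10.875 [0.60661395 0.28126964 0.141681  ] [-179.92421618   25.11348046 -156.20216572] [-0.46715691  0.98170055 -0.80336   ]
(0.092, 0.002) turn [-0.1  0.1  0. ] shift cm [ 0.02 -0.16  0.07] rows>= 0.0 world [0.607 0.28  0.141]
(0.092, -0.0035) turn [-0.1  0.1  0. ] shift cm [ 0.02 -0.16  0.62] rows>= 0.1 world [0.61  0.281 0.136]
(0.037, -0.0035) turn [-0.1  0.1  0. ] shift cm [ 5.52 -0.16  0.61] rows>= 0.9 world [0.564 0.261 0.113]
[[216, 95], [225, 293], [327, 293], [338, 96]]
```

View pics/w5.png

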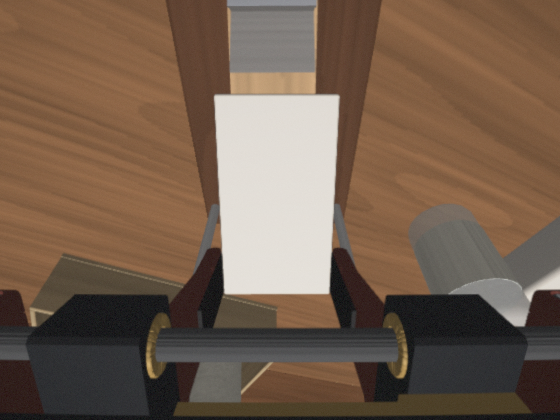

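The card's centre (col 277) lies about 1.8 mm right of the clip centre (272.5), and the y shift of −0.16 cm agrees with that. The mouth is ~9 mm beyond the edge. Next I lower onto the rail.

Emit:
drive_tool(commands=[0,0,0,0,-0.17,0.1,0,0,0,0,0,-0.17,0.3,0,0,0,0,0,-0.17,0.4,0,0,0,0,0,-0.17,0.4,0])

```text
time_s: 11.42
tool_pos: [0.609, 0.2805, 0.1373]
tcp_rot: [-179.9, 25.1, -156.2]
force: [0.5, -0.4, -0.3]
width: 0.0556
grasp_force: 25.0
```

Emit:
drive_tool(commands=[0,0,0,0,0,0.1,0,0,0,0,0,0,0.2,0,0,0,0,0,0,0.2,0])

```text
time_s: 11.8
tool_pos: [0.6096, 0.2808, 0.1365]
tcp_rot: [-179.9, 25.1, -156.2]
force: [-7.2, -3.6, 11.0]
width: 0.0556
grasp_force: 25.0
```

Emit:
drive_tool(commands=[0,0,0,0.2,0,-0.08,0,0,0,0,0.6,0,-0.08,0,0,0,0,1.1,0,-0.08,0,0,0,0,1.6,0,-0.08,0,0,0,0,2.1,0,-0.08,0,0,0,0,2.6,0,-0.08,0,0,0,0,3.1,0,-0.08,0,0,0,0,3.6,0,-0.08,0,0,0,0,4.1,0,-0.08,0,0,0,0,4.5,0,-0.08,0,0,0,0,4.5,0,-0.08,0])

```text
time_s: 13.18
tool_pos: [0.5734, 0.2649, 0.1185]
tcp_rot: [-179.9, 25.3, -156.2]
force: [2.2, 0.6, 7.2]
width: 0.0557
grasp_force: 25.0
```

```bash
python3 - <<'E'
from h import *
s=r.get_state();print(s["time_s"],s["tool_pos"],s["tcp_rot"],s["force"],s["width"])
p=r.get_image("wrist");save(p,"w6.png")
F=frameT(RAIL,RYAW,25)
cmd(F,(.037,0,-.0035))
c=p["color"].astype(int);m=((c.min(2)>165)&(c.max(2)-c.min(2)<35)).astype(np.uint8)
for k in cv2.findContours(m,0,2)[0]:
    if cv2.contourArea(k)>2000: print(cv2.approxPolyDP(k,4,True)[:,0].tolist())
E
```

```text
13.175 [0.57343011 0.26488287 0.1185053 ] [-179.92452388   25.29288215 -156.19975497] [2.24459663 0.63435189 7.15978774] 0.055665312413438084
 turn [-0.1  0.3  0. ] shift cm [1.17 0.01 0.07] rows>= 0.2 world [0.564 0.261 0.113]
[[215, 95], [224, 292], [328, 293], [338, 95], [320, 95], [317, 176], [234, 176], [231, 96]]
```

View pics/w6.png

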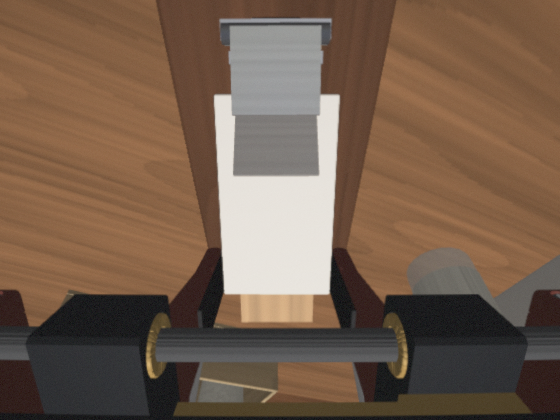

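The card is under the clip and centred, clip centre col 276 against card centre 276.5, with ~12 mm left to the stop.

Emit:
drive_tool(commands=[0,0,0,0.4,0,0,0,0,0,0,0.7,0,0,0,0,0,0,1.0,0,0,0,0,0,0,1.1,0,0,0,0,0,0,1.1,0,0,0])

```text
time_s: 13.85
tool_pos: [0.5647, 0.2611, 0.1141]
tcp_rot: [-179.9, 25.3, -156.2]
force: [3.2, 1.7, 6.3]
width: 0.0561
grasp_force: 25.0
```

Emit:
drive_tool(commands=[0,0,0,0.1,0,0,0,0,0,0,0.2,0,0,0,0,0,0,0.2,0,0,0])

```text
time_s: 14.22
tool_pos: [0.5633, 0.2605, 0.1134]
tcp_rot: [-179.9, 25.4, -156.2]
force: [3.8, 2.0, 6.0]
width: 0.0556
grasp_force: 25.0
```

Emit:
drive_tool(commands=[0,0,0,0.1,0,0,0,0,0,0,0.2,0,0,0,0,0,0,0.2,0,0,0])

```text
time_s: 14.6
tool_pos: [0.5632, 0.2605, 0.1135]
tcp_rot: [-179.9, 25.6, -156.2]
force: [9.8, 3.6, 3.3]
width: 0.0556
grasp_force: 25.0
```

It's against the stop: a further 2 mm of command gave no motion, force rose to 11 N, and the pose matches the home prediction. Release.

Emit:
drive_tool(commands=[0,0,0,0,0,0,0.2,0,0,0,0,0,0,0.5,0,0,0,0,0,0,0.5,0,0,0,0,0,0,0.5,0,0,0,0,0,0,0.5])

```text
time_s: 15.22
tool_pos: [0.5593, 0.2586, 0.1105]
tcp_rot: [-179.9, 25.0, -156.2]
force: [0.4, -0.2, -0.3]
width: 0.0661
grasp_force: 0.0
```

```bash
python3 - <<'E'
from h import *
s=r.get_state();print(s["time_s"],s["tool_pos"],s["tcp_rot"],s["force"],s["width"],s["grasp_force"])
p=r.get_image("wrist");save(p,"w7.png")
c=p["color"].astype(int);m=((c.min(2)>165)&(c.max(2)-c.min(2)<35)).astype(np.uint8)
for k in cv2.findContours(m,0,2)[0]:
    if cv2.contourArea(k)>2000: print(cv2.approxPolyDP(k,4,True)[:,0].tolist())
T=railT(RAIL[0],RAIL[1],np.deg2rad(RYAW))
for X in((-.05,.028,.006),(-.05,-.028,.006),(.05,.028,.006),(.05,-.028,.006),(.082,.02,0),(.082,-.02,0)): print(X,proj(p,T[:3,3]+T[:3,:3]@np.array(X)).round(1))
E
```

```text
15.225 [0.55933078 0.25857891 0.11054417] [-179.90432277   25.02496213 -156.18653794] [ 0.35108977 -0.22721065 -0.28351026] 0.06613349328115532 0.0
[[338, 108], [319, 108], [318, 214], [246, 216], [234, 214], [232, 108], [215, 108], [226, 303], [329, 302]]
(-0.05, 0.028, 0.006) [339.4 109.6]
(-0.05, -0.028, 0.006) [214.  109.5]
(0.05, 0.028, 0.006) [328.9 306.1]
(0.05, -0.028, 0.006) [224.  305.9]
(0.082, 0.02, 0) [310.9 348.4]
(0.082, -0.02, 0) [242.  348.3]
```

View pics/w7.png

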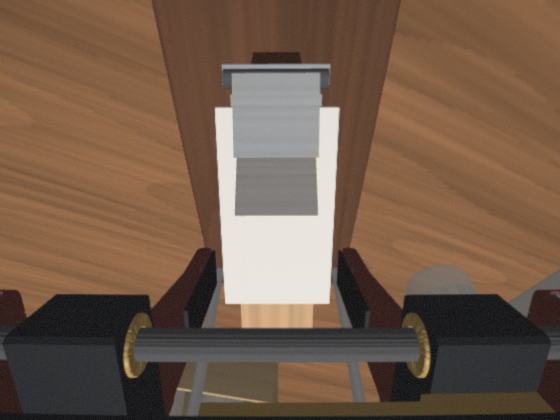

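Emit:
drive_tool(commands=[0,0,0,0,0,-1,0.5,0,0,0,0,0,-3,0.5,0,0,0,0,0,-7,0.5,0,0,0,2,0,-12,-1,0,0,0,5,0,-12,-1,0,0,0,5,0,-12,-1,0,0,0,5,0,-12,-1])

```text
time_s: 16.15
tool_pos: [0.4725, 0.2208, 0.1992]
tcp_rot: [-179.9, 25.2, -156.2]
force: [0.1, 0.8, -1.0]
width: 0.0292
grasp_force: 0.0
```

```bash
python3 - <<'E'
from h import *
s=r.get_state();print(s["time_s"],s["tool_pos"],s["force"])
p=r.get_image("wrist")
for q in("card_center","stop","mouth"): print(q,marks(p,q,1))
c=p["color"].astype(int);m=((c.min(2)>165)&(c.max(2)-c.min(2)<35)).astype(np.uint8)
for k in cv2.findContours(m,0,2)[0]:
    if cv2.contourArea(k)>1000: print(cv2.approxPolyDP(k,3,True)[:,0].tolist())
T=railT(RAIL[0],RAIL[1],np.deg2rad(RYAW))
for X in((0,0,.003),(-.051,0,.0035),(-.05,.028,.006),(-.05,-.028,.006),(.05,.028,.006),(.05,-.028,.006),(.082,0,0)): print(X,proj(p,T[:3,3]+T[:3,:3]@np.array(X)).round(1))
cc=c[:,275].sum(1);print([(k,int(cc[k]),int(cc[k+1])) for k in range(60,330) if abs(cc[k]-cc[k+1])>60])
N=frameT(NEST,NYAW,0)
cmd(N,(.042,0,.10),name="hi");cmd(N,(.042,0,.0035),name="press")
E
```

```text
16.15 [0.47246187 0.22076322 0.19920481] [ 0.08393968  0.77900677 -0.99194749]
card_center [(0.85, array([275.912, 227.094]))]
stop [(0.77, array([278.096, 173.418]))]
mouth [(0.85, array([279.776, 225.792]))]
[[559, 247], [451, 319], [457, 326], [470, 326], [490, 309], [530, 299], [536, 289], [559, 289], [559, 280], [551, 276], [559, 270]]
[[254, 157], [252, 170], [243, 172], [250, 277], [303, 277], [309, 171], [299, 170], [297, 157]]
[[40, 50], [35, 58], [35, 71], [48, 94], [80, 110], [100, 103], [104, 84], [89, 58], [63, 44], [51, 44]]
(0, 0, 0.003) [276.1 227. ]
(-0.051, 0, 0.0035) [276.1 170.2]
(-0.05, 0.028, 0.006) [309.5 171.9]
(-0.05, -0.028, 0.006) [242.8 171.9]
(0.05, 0.028, 0.006) [306.2 279. ]
(0.05, -0.028, 0.006) [245.9 278.9]
(0.082, 0, 0) [276.  305.5]
[(79, 339, 258), (80, 258, 160), (130, 231, 151), (147, 148, 209), (148, 209, 297), (149, 297, 438), (150, 438, 551), (152, 530, 306), (153, 306, 194), (155, 236, 350), (156, 350, 536), (198, 530, 458), (227, 463, 587), (228, 587, 721), (277, 714, 625), (305, 526, 412), (327, 285, 203)]
hi turn [10.2 23.7 46.5] shift cm [  3.47 -32.92  -1.73] rows>= 5.3 world [ 0.57  -0.097  0.2  ]
press turn [10.2 23.7 46.5] shift cm [  7.56 -32.9    7.02] rows>= 5.5 world [ 0.57  -0.097  0.104]
```

Card is home to within about 1 mm of the prediction. Now the rocker.

Emit:
drive_tool(commands=[10.2,23.7,46.5,3.5,-32.9,-1.7,-1,10.2,23.7,46.5,3.5,-32.9,-1.7,-1,10.2,23.7,46.5,3.5,-32.9,-1.7,-1,10.2,23.7,46.5,3.5,-32.9,-1.7,-1,10.2,23.7,46.5,3.5,-32.9,-1.7,-1,10.2,23.7,46.5,3.5,-32.9,-1.7,-1,10.2,23.7,46.5,3.5,-32.9,-1.7,-1,10.2,23.7,46.5,3.5,-32.9,-1.7,-1,10.2,23.7,46.5,3.5,-32.9,-1.7,-1])

```text
time_s: 17.48
tool_pos: [0.5686, -0.0949, 0.1996]
tcp_rot: [179.9, -0.1, 156.7]
force: [-0.6, 0.4, 0.2]
width: 0.0006
grasp_force: 0.0
```

```bash
python3 - <<'E'
from h import *
s=r.get_state();print(s["time_s"],s["tool_pos"],s["tcp_rot"],s["width"])
N=frameT(NEST,NYAW,0)
cmd(N,(.040,0,.03),name="near");cmd(N,(.040,0,.0045),name="press")
E
```

```text
17.475 [ 0.56861021 -0.09488731  0.19956029] [ 1.7989481e+02 -6.7305955e-02  1.5666179e+02] 0.000638826629269991
near turn [ 0.1 -0.1  0.2] shift cm [ 0.03 -0.15  6.96] rows>= 1.1 world [ 0.568 -0.096  0.13 ]
press turn [ 0.1 -0.1  0.2] shift cm [ 0.03 -0.15  9.51] rows>= 1.5 world [ 0.568 -0.096  0.105]
```

Emit:
drive_tool(commands=[0,0,0,0,-0.1,4,-1,0,0,0,0,-0.1,6.5,-1,0,0,0,0,-0.1,7.5,-1,0,0,0,0,-0.1,8.5,-1,0,0,0,0,-0.1,9.2,-1,0,0,0,0,-0.1,9.6,-1,0,0,0,0,-0.1,9.6,-1])

```text
time_s: 18.35
tool_pos: [0.5687, -0.0973, 0.1052]
tcp_rot: [179.9, -0.0, 156.5]
force: [-3.7, 1.5, 15.0]
width: 0.0005
grasp_force: 7.7
```

Emit:
drive_tool(commands=[0,0,0,0,0,0.1,-1,0,0,0,0,0,0.1,-1,0,0,0,0,0,-3,-1,0,0,0,2,0,-9,-1,0,0,0,8,0,-14,-1,0,0,0,8,0,-14,-1,0,0,0,8,0,-14,-1])

```text
time_s: 19.23
tool_pos: [0.4949, -0.0651, 0.2446]
tcp_rot: [179.8, 0.0, 156.6]
force: [-0.0, -0.3, -0.6]
width: 0.0001
grasp_force: 0.0
```

```bash
python3 - <<'E'
from h import *
s=r.get_state();print(s["time_s"],s["tool_pos"],s["force"])
a=r.get_image("wrist")["color"][:,:,::-1];q=r.get_image("scene")["color"][140:330,160:440,::-1]
cv2.imwrite("pics/f.png",np.hstack([cv2.resize(a,(400,300)),cv2.resize(q,(400,300),interpolation=cv2.INTER_CUBIC)]))
E
```

```text
19.225 [ 0.49485703 -0.0651108   0.24457481] [-0.04958543 -0.32311056 -0.59867785]
```

View pics/f.png

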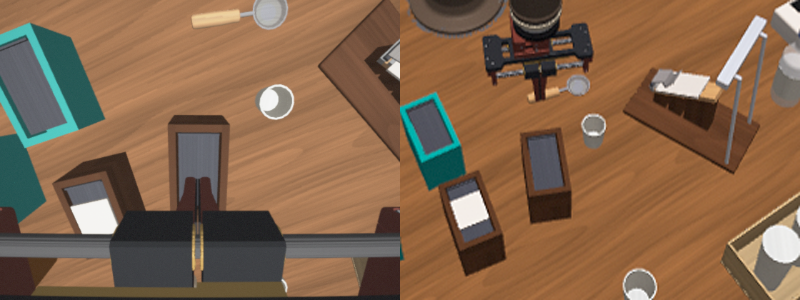

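The views show the card on the rail under the clip (right, ~685,85), an empty level rocker (~547,160), the square card undisturbed and the cups standing. Handing in.

```bash
python3 -c "
from rig import r
print(r.finish_job())"
```

```text
the job is handed in; nothing more can be done
None
```

I handed in the job at about 19 s: the oblong card is home under the clip (within about 1–2 mm by the camera) and released, its rocker is pressed level, and the square card and bystanders look undisturbed; no verdict was returned.

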